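Set the push clamp's quick release and pump its trigger until the block is held

ROBOT

A 6-joint arm with a two-finger parallel gripper is mounted at the origin on the work surface. World frame = base frame: x ahead of the robot, y to its left, z up, the work surface at z = 0. Lengths are in m, angles in degrees, forces in N, time in s.
With the tool pointing down it reaches from about 0.4 to 0.825 m from the base axis. Payload 7 kg.
Tool frame: the origin (TCP) lies at the very end of the fingers, on their centre line; the grasp point (between the pads) lies 19 mm behind it (ctrl.grip_depth is the z of the grasp point in the tool frame, in m); z points along the fingers, y is the direction in which the jaws open and shut (so a half turn about z gives the same grasp; the last joint's range is limited). The gripper opens to 88 mm and grips with 3 to 60 N. Pads are 19 mm wide; open, the fingers measure 130 mm over their backs; the gripper's body (78 mm by 193 mm) begins 47 mm behind the grasp point.
Start: joints at [-60.098, 20.546, 0.682, 0, -70.136, -16.507], TCP at [0.156, -0.657, 0.227] pointing down, gripper open.
Joint ranges: [-176.03, 176.03], [-82.01, 121.73], [-58.28, 71.71], [-173.87, 95.51], [-174.79, -0.11], [-173.66, 173.66]. Speed limits (degrees/s): [136.94, 136.94, 172.46, 180, 180, 180].

INTERFACE

Orientations are given as [roll, pitch, yaw] about the fixed x, y, z axes, in that order (R = Rz(yaw) Ry(pitch) Rx(roll)).
In Python, from plant import telemetry, snapshot, job, models, ctrl gives the robot as it stands.
- The arm moves only by the tool jog_arm, never from a script. Its argument "targets" is text: rows parted by semicolons, each of 7 numbers parted by spaces: the shift along the tool's x, y, z in m, then the turn, a rotation vector about the tool's x, y, z in degrees, then the gripper command: -1 is shut, 1 is fully open, values between are in proportion. A call has exactly 8 rows; each row is the pose to reach, as a shift and turn from the pose measured when the call began, along the tool's axes at that moment; what a row does not reach only later rows make up. A row lasts 1/8 s, in which the tool goes at most 62.5 mm and 10.7 degrees, less where a joint would pass 70% of its speed; a pose out of reach is approached as far as the arm can. A call with a gripper value outside its range is refused whole. The fingers move at their own pace and stop on an object; the grip force is fixed at half the most. Time passes only in rows, so rows that repeat a pose let the fingers close, or fill a call up. It gives the time, the measured TCP pose, the force and the opening at its end, in the units of the state.
- telemetry.get_obs(): the state, without advancing time (a new reading comes with each control period).
- snapshot(name): name is "side" or "top" or "wrist"; returns a dict with "img" (384x512x3 uint8, red, green, blue), "range_z" (384x512 float32, m along the optical axis (not along the pixel's ray), 0 where there is no reading), "intrinsics" (3x3 intrinsics, pixels), "R" (3x3) and "t" (3): a world point X has camera coordinates R X + t. Camera axes: x right, y down, z forward; pixel columns grow to the right and rows downward; lengths in m; the calibration is good to about 2 mm. A picture is of the moment at which its call begins.
- job.close_job(): hands the job in, once; it reports no verdict.
Trained networks look in a picture, given as the dict that the camera call returned (one of the last four; its "shot" number tells which), for a name from the list of things; names that differ only in an ending like _2 or _b are one class to them, and where a whole thing is asked for, a point or a joint stands for the part that bears it (a point fixed in the world has none). Each returns a list of dicts, best first, with "conf" (0 to 1); they miss things now and then, are a little off and sometimes report something else, mostly with a low value. They report only what shows in the picture. A call takes as long as a camera call. They do not tell look-alikes from the thing itself.
- models.cut_out(name, picture): "region" (384x512 bool, what is visible of it) and "uv" ([column, row] in pixels, amid what is visible of it).
- models.spot_point(name, picture): "uv" ([column, row] in pixels: a listed point, or the origin of a listed thing).
The state is a dict: "clock": time; "joint_pos": joint angles; "qvel": joint speeds; "tau": joint torques, N m; "tool_pos": TCP position; "orientation": TCP orientation; "force": force on the tool from outside, world axes, zero at the start; "moment": the same for the moment, N m; "opening": finger opening in m.
Only numpy, scipy, OpenCV 4.12 (cv2) and the standard library are available. Lean on these libraries where they do the work, as an engineer would, in place of code of your own. Each camera call takes 0.05 s, during which the arm holds its last target.

TASK

Flip the yellow quick-release lever on the push clamp from its outward, released position fully over to the engaged side, then pump the red trigger until the jaw pad presses the balsa block against the steel stop and the sprung pad is pushed in about half way, never to its end, which would crush the block. The gripper works only the lever and the trigger: leave the jaw, the block and everything else on the stool alone. Finish still holding the trigger squeezed, so that the block stays under pressure; do not let go.

Things in the scene. Friction and masses are not known exactly. Their poses are not given: they have to be found in the camera images.
- grip_handle (a point): Fixed upright black grip of the clamp, 14 mm thick (x), 24 mm wide, its top 168 mm above the stool. The point is on its centre line 155 mm above the stool, level with the trigger's bar. Axes as the clamp's. The grip does not give way: a gripper standing with its middle 10 to 11 mm ahead of this point squeezes with the one finger that is in front of the trigger.
- trigger_grip (a point): Centre of the round cross bar (diameter 12 mm, 24 mm wide) of the red trigger; free, it is 42 mm ahead of grip_handle and 154 mm high. The pivot is 60 mm below. Pulled towards the grip it moves back 23 mm: grip and bar measure 55 mm over their outer faces when free, 32 mm fully squeezed. Takes 4 to 8 N unloaded, about 13 N with the pad half in. A spring returns it.
- trigger (a joint): Trigger angle (rad): 0 free, 0.38 fully squeezed. With the lever engaged a pawl catches the rod's 4.5 mm teeth; a full squeeze drives the rod 9 to 13 mm (0.63 mm per mm of bar travel, after up to a third of the travel idle). With the lever released it does nothing. The unloaded rod stays put when the trigger goes back; a loaded pad springs it back, so pressure lasts only while it is held.
- lever_tip (a point): Knob (22 x 12 x 14 mm) of the yellow quick-release lever, 80 mm from its hinge. The hinge axis runs along clamp x at y = 20 mm, 50 mm above the stool; the lever stands 80 mm behind grip_handle. Released, the knob leans outward: clamp y = 80 mm, 103 mm high. Engaged: clamp y = -7 mm, 125 mm high. It is pushed over from outside with about 2 N.
- lever (a joint): Lever angle (rad): 0 = released, 1.2 = engaged. Over-centre at 0.6: it snaps to and stays at whichever end is nearer.
- jaw (a joint): Forward travel of the toothed jaw rod in m, 0 to 0.078; starts anywhere from 0 to 0.02.
- pad_face (a point): Front face centre of the black jaw pad (diameter 30 mm), 45 mm above the stool, facing clamp +x. The pad sits on a green plunger sprung in the round aluminium collar on the rod's end: with the spring free 14 mm of green shows between collar and pad (8.5 mm when the pad is half way in).
- pad (a joint): How far the sprung pad is pushed back into the collar (m): 0 = free, 0.011 = at its end. The spring gives 1.6 N per mm, so this shows the pressure on the block: 0.0055 is half way.
- block_center (a point): Middle of the loose pale balsa block, 45 mm (clamp x) by 50 mm by 50 mm high, standing on the clamp's board between pad and stop. Its near face is 12 to 40 mm ahead of the pad at the start. It stands up to 9 mm short of the dark steel stop and is pushed up to it by the pad.
- hinge: Bystander: black iron butt hinge lying open, 77 x 80 x 10 mm; origin under its middle.
- hex_keys: Bystander: grey hex key set, 90 x 40 x 34 mm; origin under its middle.
- screw_box: Bystander: clear plastic screw box, 130 x 90 x 35 mm; origin under its middle.
- mallet: Bystander: orange silicone mallet lying down, head 50 x 90 x 50 mm with its middle above the origin, handle 200 mm along -x.
- tape_measure: Bystander: yellow tape measure, 65 x 34 x 62 mm; origin under its middle.
- anvil: Dark steel stop at the far end of the board, 20 x 70 x 60 mm; origin under its middle, 220 mm ahead of grip_handle, 20 mm above the stool.
- clamp: Whole push clamp, screwed to a 360 x 110 x 20 mm plywood board. Axes: x = push direction, y = the lever's side, z up; origin on the stool, 15 mm ahead (x) of grip_handle; the board reaches 140 mm behind and 220 mm ahead of the origin. Two aluminium cheeks, up to 102 mm high, from x = -60 to 50 mm, 30 mm to either side.
Not all that is in view belongs to the job. What is shaped like the part that bears block_center but blue is not meant.

How it is judged:
By the outcome, as a careful person would: the job done as asked, in the order asked, and still so for the second after the job is handed in, while the arm keeps its last pose, push and grip.
It also fails if it takes over 67 s, if anything falls off the work surface, if the arm or the gripper's body presses on something with over 40 N, if the wrist force passes 120 N, or if a joint passes its speed limit or range.

## Working session

There is one attempt and no reset: what is moved stays moved. The work goes in short steps, Python scripts to look and compute and a tool call to move; the robot and the scene stay as the last step left them, time stands still between calls to the robot, and variables do not carry over. Pictures are saved under pics/ and viewed, and the job is handed in when it is done.

Besides the shell and the picture viewer there is one more tool, called after ">>>" as name(argument=value, ...) on one line, values as JSON. jog_arm: Moves the arm, as the interface text tells. Its arguments: {"type":"object","properties":{"targets":{"type":"string"}},"required":["targets"]}

```bash
ls; mkdir -p pics; cat > h.py <<'E'
import numpy as np,cv2
from plant import telemetry, snapshot, job, models, ctrl
def save(n,p,crop=None,scale=1.5):
    im=cv2.cvtColor(p["img"],cv2.COLOR_RGB2BGR)
    if crop: im=im[crop[1]:crop[3],crop[0]:crop[2]]
    im=cv2.resize(im,None,fx=scale,fy=scale,interpolation=cv2.INTER_CUBIC); cv2.imwrite("pics/"+n+".png",im)
def world(p,uv,z=None,d=None):
    K=p["intrinsics"];ray=np.linalg.inv(K)@np.array([uv[0],uv[1],1.])
    R=p["R"];t=p["t"]
    if z is not None:
        c=-R.T@t; r=R.T@ray; return c+r*(z-c[2])/r[2]
    if d is None: d=p["range_z"][int(round(uv[1])),int(round(uv[0]))]
    return R.T@(ray*d-t)
def proj(p,X):
    c=p["R"]@np.asarray(X)+p["t"]; u=p["intrinsics"]@c; return u[:2]/u[2]
E
python3 - <<'E'
from h import *
o=telemetry.get_obs();print(o)
for n in ["side","top","wrist"]:
    p=snapshot(n);save(n+"0",p)
    print(n,-p["R"].T@p["t"])
    for k in ["grip_handle","trigger_grip","lever_tip","pad_face","block_center","anvil","clamp"]:
        r=models.spot_point(k,p)
        print(k,[(np.round(x["uv"],1).tolist(),round(x["conf"],2),np.round(world(p,x["uv"]),3).tolist()) for x in r[:3]])
E
```

```text
pics
{'clock': 0.0, 'joint_pos': array([-6.00972289e+01,  2.05907481e+01,  6.32391155e-01, -2.01177724e-02,
       -7.01344249e+01, -1.65086231e+01]), 'qvel': array([-0.09239042,  0.00044487,  0.06552758,  0.01779822,  0.06977395,
       -0.10563527]), 'tau': array([ 4.10204939e-04, -5.82716310e+01,  2.93055224e+01,  6.99775949e+00,
        6.83968668e-03, -1.55963507e-04]), 'tool_pos': array([ 0.15624043, -0.65616095,  0.22561994]), 'orientation': array([ 1.79905668e+02, -8.23517404e-03, -1.66612697e+02]), 'force': array([-0.30027196,  0.41327393, -0.08725753]), 'moment': array([ 0.04911526, -0.01720797, -0.00586665]), 'opening': 0.08742081201071775}
side [0.05094629 0.6443119  0.76417355]
grip_handle [([247.4, 209.8], 0.55, [0.475, 0.117, 0.154])]
trigger_grip [([292.2, 204.0], 0.63, [0.441, -0.058, 0.071]), ([259.7, 197.5], 0.48, [0.473, 0.067, 0.164])]
lever_tip [([206.2, 222.1], 0.48, [0.565, 0.184, 0.108])]
pad_face [([283.2, 212.7], 0.46, [0.45, -0.024, 0.055])]
block_center [([288.6, 204.5], 0.87, [0.45, -0.051, 0.069]), ([348.8, 207.6], 0.78, [0.305, -0.17, 0.052])]
anvil [(
[... 217 characters left out ...]
ver_tip [([198.3, 182.6], 0.51, [0.555, 0.177, 0.086])]
pad_face [([285.6, 218.2], 0.72, [0.451, -0.103, 0.073]), ([263.7, 215.1], 0.39, [0.462, -0.035, 0.018]), ([276.9, 217.7], 0.38, [0.451, -0.075, 0.079])]
block_center [([277.1, 219.6], 0.79, [0.446, -0.077, 0.069]), ([314.1, 262.5], 0.61, [0.313, -0.2, 0.047]), ([117.8, 214.6], 0.28, [0.448, 0.437, 0.042])]
anvil [([286.1, 221.1], 0.48, [0.442, -0.105, 0.072]), ([195.7, 183.2], 0.45, [0.551, 0.184, 0.099])]
clamp [([223.9, 211.8], 0.69, [0.467, 0.095, 0.051]), ([220.2, 117.5], 0.4, [0.778, 0.118, 0.053])]
wrist [ 0.09105228 -0.67228398  0.38222016]
grip_handle []
trigger_grip []
lever_tip []
pad_face []
block_center []
anvil []
clamp []
```

View pics/side0.png

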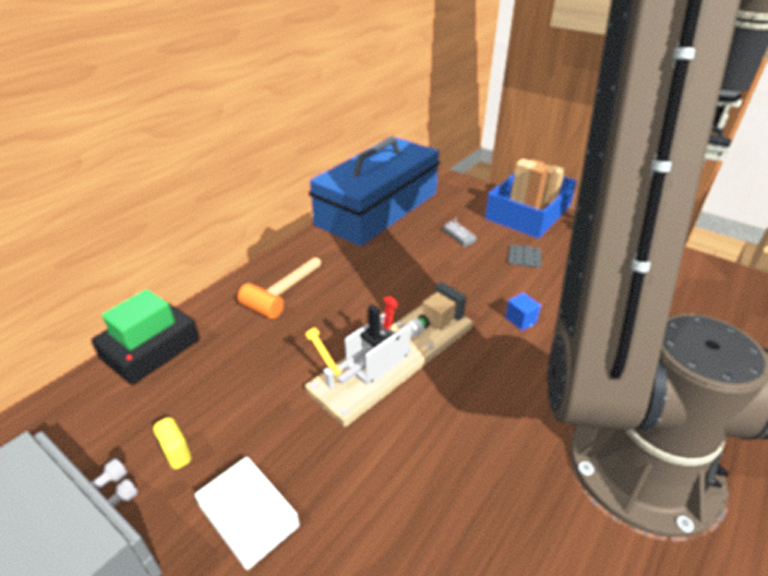

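View pics/top0.png

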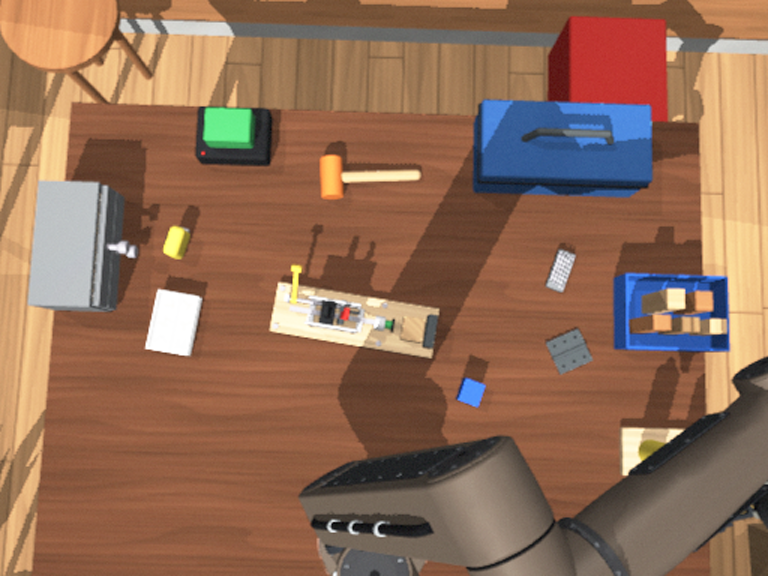

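The clamp points roughly to world -y, with the lever on the far (+x) side. The blue cube near side0.png pixel (523,310) is the decoy. Next I'll refine the clamp pose from the board outline and other features.

```bash
cat >> h.py <<'E'
def cloud(p):
    d=p["range_z"];v,u=np.mgrid[0:384,0:512];K=p["intrinsics"]
    c=np.stack([(u-K[0,2])/K[0,0]*d,(v-K[1,2])/K[1,1]*d,d],-1)
    return (c-p["t"])@p["R"]
E
python3 - <<'E'
from h import *
for n in ["top","side"]:
    p=snapshot(n);X=cloud(p)
    r=models.cut_out("clamp",p);m=r[0]["region"]
    im=p["img"].astype(int)
    z=X[...,2]
    b=m&(z>0.01)&(z<0.03)&(p["range_z"]>0)
    pts=X[b][:,:2].astype(np.float32)
    rect=cv2.minAreaRect(pts);print(n,m.sum(),b.sum(),rect)
    h=m&(z>0.14); print("high",h.sum(),X[h].mean(0) if h.any() else 0)
    save(n+"1",p,(160,140,320,270),4.5)
E
```

```text
top 3446 2320 ((0.46638160943984985, 0.05824217200279236), (0.3582533895969391, 0.11032525449991226), 82.18174743652344)
high 92 [0.45116249 0.08025982 0.41224789]
side 4194 2023 ((0.46747496724128723, 0.05883921682834625), (0.3581390678882599, 0.11118073761463165), 82.08001708984375)
high 149 [0.42875966 0.15693355 0.21759449]
```

```bash
ls pics
```

```text
side0.png
side1.png
top0.png
top1.png
wrist0.png
```

>>> jog_arm(targets="-0.058 0.062 0 0 0 -8 -1;-0.1 0.107 0 0 0 -16 -1;-0.142 0.152 0 0 0 -24 -1;-0.184 0.196 0.005 0 0 -32 -1;-0.226 0.241 0.01 0 0 -40 -1;-0.268 0.286 0.01 0 0 -48 -1;-0.31 0.331 0.015 0 0 -56 -1;-0.352 0.376 0.015 0 0 -64 -1")

```text
clock: 2.4
tool_pos: [0.4047, -0.2209, 0.2121]
orientation: [-179.9, 0.0, -102.3]
force: [0.8, -1.9, -0.3]
opening: 0.0131
```

>>> jog_arm(targets="-0.058 -0.018 0 0 0 -1 -1;-0.116 -0.036 0 0 0 -2 -1;-0.174 -0.054 0.002 0 0 -3 -1;-0.232 -0.072 0.005 0 0 -4.4 -1;-0.29 -0.091 0.01 0 0 -4.4 -1;-0.348 -0.109 0.012 0 0 -4.4 -1;-0.406 -0.127 0.012 0 0 -4.4 -1;-0.432 -0.135 0.012 0 0 -4.4 -1")

```text
clock: 3.4
tool_pos: [0.63, 0.1751, 0.1996]
orientation: [-180.0, -0.0, -97.8]
force: [-0.3, -1.0, 0.3]
opening: 0.0006
```

```bash
python3 - <<'E'
from h import *
o=telemetry.get_obs();print(o["clock"],o["tool_pos"],o["orientation"],o["joint_pos"],o["force"])
p=snapshot("wrist");save("wrist1",p)
for k in ["lever_tip","grip_handle","trigger_grip"]:
    r=models.spot_point(k,p)
    print(k,[(np.round(x["uv"],1).tolist(),round(x["conf"],2),np.round(world(p,x["uv"]),3).tolist()) for x in r[:3]])
p=snapshot("top");save("top2",p,(160,140,320,270),4.5)
E
```

```text
3.4 [0.62995937 0.17511603 0.19955734] [-1.79951184e+02 -1.76042042e-02 -9.78307079e+01] [ 3.26202141e+01  1.95317322e+01 -4.43734747e+00  4.93311628e-02
 -6.60052023e+01 -4.04709651e+01] [-0.3074543  -0.9663461   0.25304698]
lever_tip [([343.9, 182.2], 0.71, [0.566, 0.176, 0.107])]
grip_handle []
trigger_grip []
```

View pics/wrist1.png

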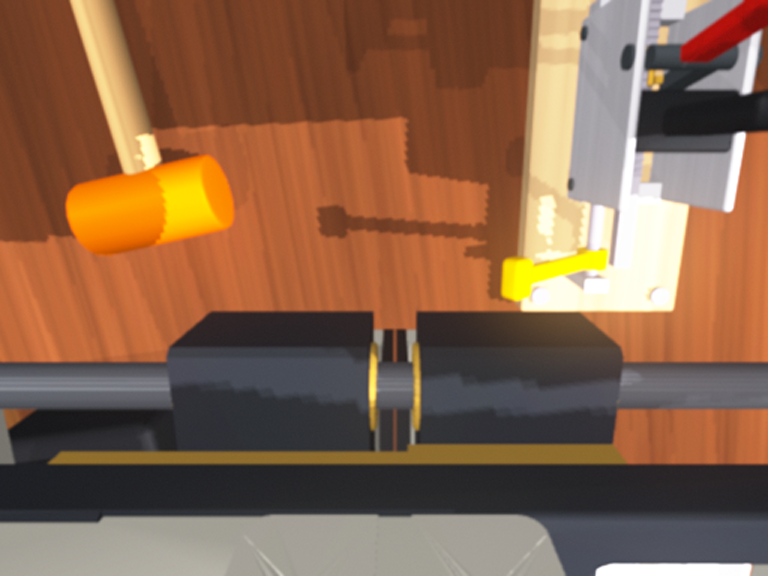

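View pics/top2.png

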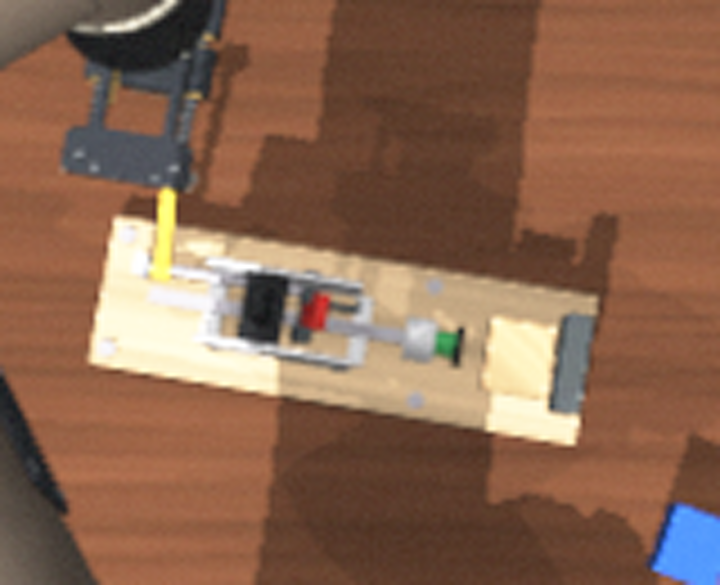

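>>> jog_arm(targets="0 0 0.055 0 0 0 -1;0 0 0.107 0 0 0 -1;0 0 0.107 0 0 0 -1;0 0.02 0.107 0 0 0 -1;0 0.035 0.107 0 0 0 -1;0 0.047 0.107 0 0 0 -1;0 0.06 0.107 0 0 0 -1;0 0.07 0.107 0 0 0 -1")

```text
clock: 4.65
tool_pos: [0.5643, 0.1837, 0.0986]
orientation: [-179.3, 0.4, -97.8]
force: [-0.0, 0.5, 0.5]
opening: 0.0002
```

>>> jog_arm(targets="0 0.01 0 0 0 0 -1;0 0.018 0 0 0 0 -1;0 0.026 0 0 0 0 -1;0 0.032 0 0 0 0 -1;0 0.037 0 0 0 0 -1;0 0.041 0 0 0 0 -1;0 0.041 0 0 0 0 -1;0 0.041 0 0 0 0 -1")

```text
clock: 5.65
tool_pos: [0.5239, 0.1893, 0.0981]
orientation: [-179.3, 0.4, -97.8]
force: [0.5, 1.4, 1.2]
opening: 0.0004
```

```bash
python3 - <<'E'
from h import *
o=telemetry.get_obs();print(o["clock"],o["tool_pos"],o["orientation"],o["joint_pos"],o["force"])
p=snapshot("wrist");save("wrist3",p)
p=snapshot("side");save("side3",p,(160,140,340,270),4.4)
E
```

```text
5.65 [0.52387309 0.18927592 0.09812436] [-179.30832857    0.35451938  -97.80641038] [ 40.20588674  15.92345439 -24.74558838   0.36919019 -48.60533311
 -48.25680779] [0.50182769 1.35679542 1.18271069]
```

View pics/wrist3.png

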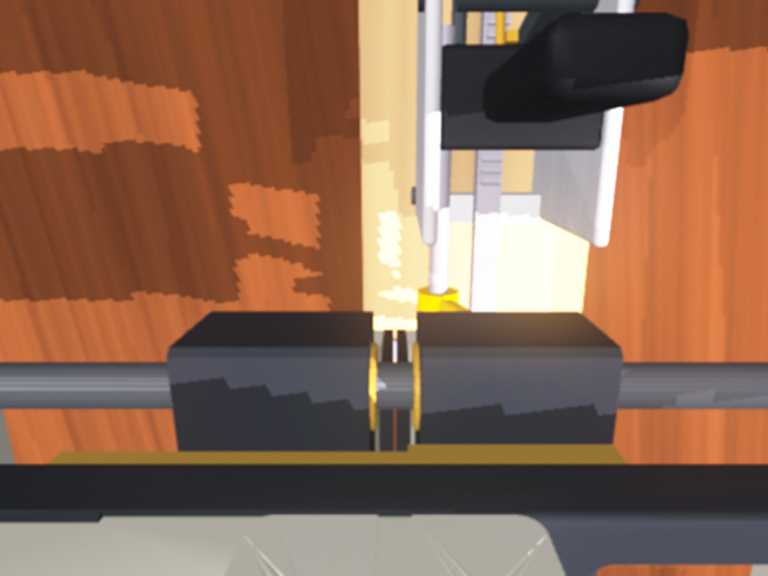

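View pics/side3.png

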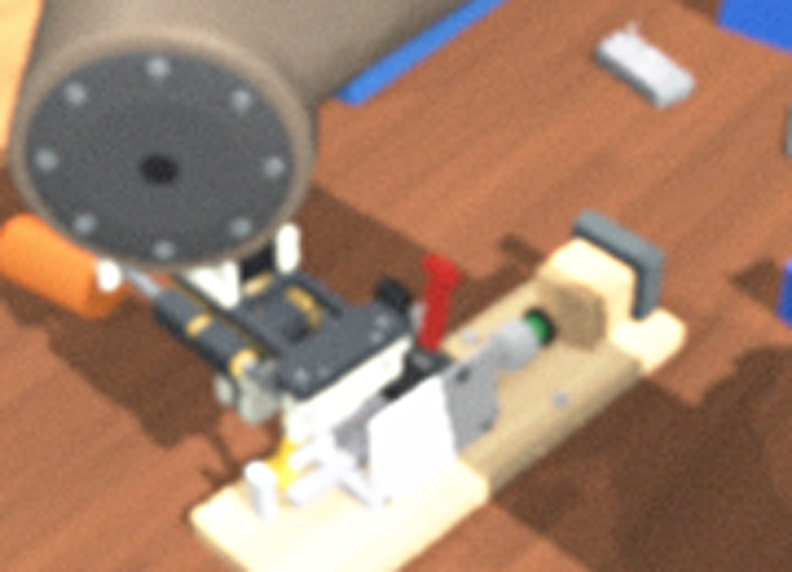

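>>> jog_arm(targets="0 0.006 0 0 0 0 -1;0 0.012 0 0 0 0 -1;0 0.014 0 0 0 0 -1;0 0.014 0 0 0 0 -1;0 -0.02 -0.02 0 0 0 -1;0 -0.02 -0.07 0 0 0 -1;0 -0.02 -0.12 0 0 0 -1;0 -0.02 -0.12 0 0 0 -1")

```text
clock: 6.75
tool_pos: [0.5445, 0.187, 0.223]
orientation: [-178.9, 0.6, -97.8]
force: [-1.0, 0.2, -1.2]
opening: 0.0006
```

```bash
python3 - <<'E'
from h import *
o=telemetry.get_obs();print(o["clock"],o["tool_pos"],o["orientation"],o["joint_pos"],o["force"])
p=snapshot("wrist");save("wrist4",p)
p=snapshot("side");save("side4",p,(160,140,340,270),4.4)
for k in ["lever_tip","grip_handle","trigger_grip"]:
    r=models.spot_point(k,p)
    print(k,[(np.round(x["uv"],1).tolist(),round(x["conf"],2),np.round(world(p,x["uv"]),3).tolist()) for x in r[:3]])
E
```

```text
6.75 [0.54447807 0.18702877 0.22295157] [-178.94336946    0.6334062   -97.79031381] [ 38.64715606  10.62888628 -13.60433029   0.36447762 -64.580104
 -46.5963535 ] [-0.96545354  0.22190988 -1.19820046]
lever_tip [([230.1, 233.4], 0.64, [0.472, 0.192, 0.129])]
grip_handle [([248.0, 208.4], 0.73, [0.471, 0.119, 0.163])]
trigger_grip [([260.8, 200.1], 0.73, [0.464, 0.073, 0.163])]
```

View pics/wrist4.png

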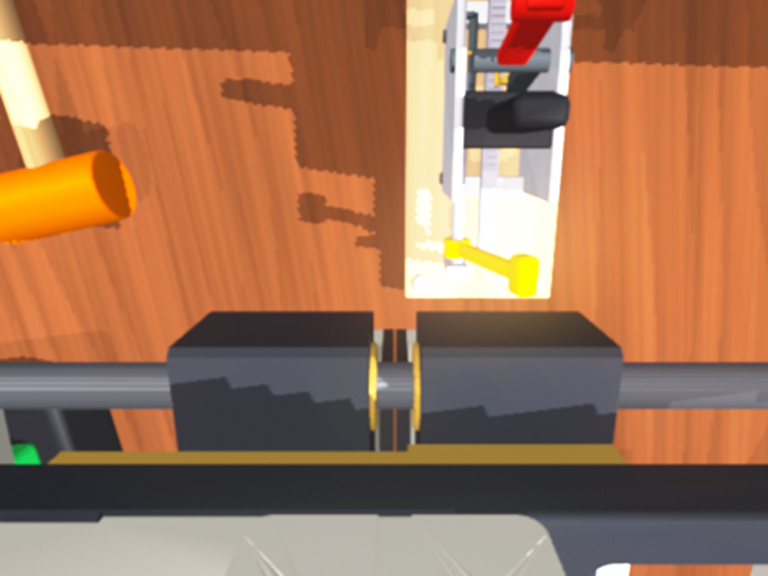

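View pics/side4.png

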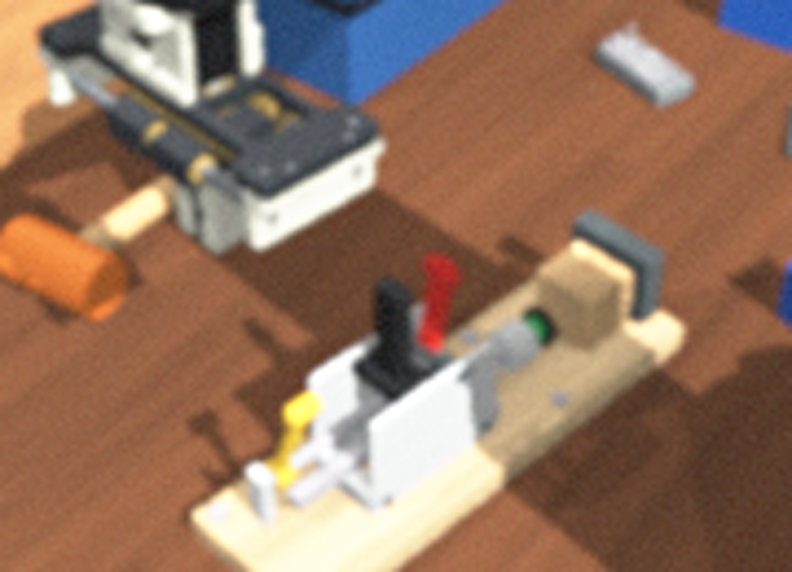

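```bash
python3 - <<'E'
from h import *
from scipy.spatial.transform import Rotation as Ro
o=telemetry.get_obs()
p=snapshot("wrist");print(p["intrinsics"])
Rt=Ro.from_euler("xyz",o["orientation"],degrees=True).as_matrix();T=o["tool_pos"]
Rc=p["R"]@Rt; tc=p["R"]@T+p["t"]; print(Rc,tc); np.savez("wc.npz",Rc=Rc,tc=tc)
cx=np.array([-.1375,-.9905,0]);cy=np.array([.9905,-.1375,0]);g=np.array([.4745,.113,0])
K=p["intrinsics"]
for yaw in [-7.9,172.1]:
    R2=Ro.from_euler("xyz",[180,0,yaw],degrees=True).as_matrix()
    T2=g+.0095*cx+np.array([0,0,.135])
    for a in [.12,.14,.16,.175]:
      for yy,z in [(0,.06),(0,.045),(.015,.045)]:
        X=g+a*cx+yy*cy+np.array([0,0,z])
        c=Rc@(R2.T@(X-T2))+tc; u=K@c; print(yaw,a,yy,z,u[:2]/u[2],c[2])
for n in ["side","top"]:
    q=snapshot(n); print(n,q["intrinsics"][0,0]); print(proj(q,g+.14*cx+[0,0,.045]),proj(q,g+.15*cx+[0,0,.045]))
# grip refinement from wrist cloud
X=cloud(p);d=X-g;a=d@cx;b=d@cy;z=X[...,2]
r=models.cut_out("grip_handle",p)
for x in r[:2]:
    m=x["region"]&(z>.12); print(x["conf"],m.sum(), a[m].min() if m.any() else 0,a[m].max() if m.any() else 0,b[m].min()if m.any() else 0,b[m].max()if m.any() else 0,z[m].max()if m.any() else 0)
m=(a<-.05)&(a>-.11)&(abs(b)<.05)&(z>.11)&(z<.15); print("lever",X[m].mean(0),a[m].mean(),b[m].mean(),z[m].max())
E
```

```text
[[329.15497669   0.         262.83346846]
 [  0.         329.15497669 187.79594599]
 [  0.           0.           1.        ]]
[[ 4.86303231e-04  9.99999860e-01 -2.09358542e-04]
 [-9.68415712e-01  4.18742122e-04 -2.49340800e-01]
 [-2.49340677e-01  3.24001338e-04  9.68415779e-01]] [-0.00055623  0.02598398  0.1674202 ]
-7.9 0.12 0 0.06 [413.54150814 197.85299118] 0.24008873374764167
-7.9 0.12 0 0.045 [404.93928683 192.44416745] 0.254614970439067
-7.9 0.12 0.015 0.045 [407.06851205 173.45466284] 0.25087486710933654
-7.9 0.14 0 0.06 [440.95588372 197.86568235] 0.240095494163319
-7.9 0.14 0 0.045 [430.78989346 192.45627819] 0.25462173085474427
-7.9 0.14 0.015 0.045 [433.30443804 173.46746583] 0.25088162752501386
-7.9 0.16 0 0.06 [468.36871552 197.8783728 ] 0.2401022545789963
-7.9 0.16 0 0.045 [456.63912743 192.46838829] 0.25462849127042164
-7.9 0.16 0.015 0.045 [459.53895012 173.48026813] 0.2508883879406911
-7.9 0.175 0 0.06 [488.92732634 197.88789017] 0.2401073248907543
-7.9 0.175 0 0.045 [476.02515215 192.47747044] 0.2546335615821796
-7.9 0.175 0.015 0.045 [479.21390638 173.48986941] 0.
[... 498 characters left out ...]
 0 0.045 [ 67.46297837 192.28606329] 0.25452674701447797
172.1 0.16 0.015 0.045 [ 70.28187351 210.73434949] 0.2582668503442085
172.1 0.175 0 0.06 [ 35.06540417 197.67778006] 0.2399954400112947
172.1 0.175 0 0.045 [ 48.06067901 192.27697352] 0.25452167670272
172.1 0.175 0.015 0.045 [ 51.16061031 210.72575354] 0.2582617800324505
side 347.3200409872783
[281.97144953 214.19159435] [284.15349169 212.63197346]
top 480.5183314796512
[261.02340769 216.65099368] [264.06800878 217.16640287]
0.73 2943 -0.08879804673195162 0.04620012062427165 -0.01417694737385197 0.05444303992254823 0.3723914816538768
lever [0.47939797 0.19024529 0.12618689] -0.07718493309490435 -0.005769785511763662 0.13143788342987764
```

```bash
cat >> h.py <<'E'
from scipy.spatial.transform import Rotation as Ro
cx=np.array([-.1375,-.9905,0]);cy=np.array([.9905,-.1375,0]);g=np.array([.4745,.113,0])
def plan(m,z,yaw=-7.9,y=0):
    o=telemetry.get_obs();R=Ro.from_euler("xyz",o["orientation"],degrees=True)
    T=g+m*cx+y*cy+np.array([0,0,z]);d=R.inv().apply(T-o["tool_pos"])
    rv=(R.inv()*Ro.from_euler("xyz",[180,0,yaw],degrees=True)).as_rotvec(degrees=True)
    dd=o["tool_pos"]-g
    print("now m,y,z",np.round([dd@cx,dd@cy,dd[2]],4),"shift",np.round(d,4),"turn",np.round(rv,2),"f",np.round(o["force"],1),"op",round(o["opening"],4),"clk",o["clock"])
E
python3 -c "
from h import *
plan(.02,.2)"
```

```text
now m,y,z [-0.0814  0.0568  0.2175] shift [0.1014 0.0571 0.0164] turn [ -0.73  -0.26 -89.91] f [-1.3  1.1  0.3] op 0.0003 clk 7.2
```

>>> jog_arm(targets="0.015 0.01 0 0 0 -10 1;0.03 0.02 0 0 0 -20 1;0.045 0.03 0 0 0 -30 1;0.06 0.04 0 -0.4 -0.1 -40 1;0.075 0.045 0 -0.4 -0.1 -50 1;0.09 0.05 0 -0.5 -0.2 -60 1;0.101 0.057 0 -0.6 -0.2 -70 1;0.101 0.057 0 -0.7 -0.3 -80 1")

```text
clock: 8.2
tool_pos: [0.4711, 0.0928, 0.2163]
orientation: [-179.9, 0.1, -17.5]
force: [0.5, -1.0, -0.6]
opening: 0.0748
```

```bash
python3 -c "
from h import *
plan(.02,.2)"
```

```text
now m,y,z [ 0.0204 -0.0006  0.2163] shift [ 0.0005 -0.0005  0.0163] turn [-0.08  0.06 -9.61] f [ 0.5 -1.  -0.6] op 0.0748 clk 8.2
```

>>> jog_arm(targets="0 0 0 0 0 -9.6 1;0 0 0 0 0 -9.6 1;0 0 0 0 0 -9.6 1;0 0 0.01 0 0 -9.6 1;0 0 0.016 0 0 -9.6 1;0 0 0.016 0 0 -9.6 1;0 0 0.016 0 0 -9.6 1;0 0 0.016 0 0 -9.6 1")

```text
clock: 9.2
tool_pos: [0.4713, 0.0929, 0.2005]
orientation: [-179.9, 0.0, -7.9]
force: [-0.1, 0.2, -0.0]
opening: 0.0873
```

```bash
python3 - <<'E'
from h import *
plan(.02,.135)
p=snapshot("wrist");save("wrist5",p)
X=cloud(p);d=X-g;a=d@cx;b=d@cy;z=X[...,2];im=p["img"].astype(int)
red=(im[...,0]>110)&(im[...,1]<60)&(im[...,2]<60)&(z>.14)&(z<.175)&(abs(b)<.04)
print("red",red.sum(),a[red].min(),a[red].max(),b[red].min(),b[red].max(),z[red].max())
blk=(im.max(-1)<70)&(z>.155)&(z<.175)&(abs(a)<.03)&(abs(b)<.04)
print("blk",blk.sum(),a[blk].min(),a[blk].max(),b[blk].min(),b[blk].max(),np.median(z[blk]))
for k in ["pad_face","block_center","anvil","grip_handle","trigger_grip"]:
    r=models.spot_point(k,p)
    print(k,[(np.round(x["uv"],1).tolist(),round(x["conf"],2),np.round(world(p,x["uv"]),3).tolist()) for x in r[:3]])
E
```

```text
now m,y,z [ 0.0203 -0.0004  0.2005] shift [ 0.0005 -0.0002  0.0655] turn [-0.09  0.04 -0.02] f [-0.1  0.2 -0. ] op 0.0873 clk 9.2
red 657 0.03618536203632816 0.047983704303689236 -0.01146140216039734 0.012412716282208473 0.16088040803336098
blk 183 -4.276217982195121e-06 0.008005645165167595 -0.009134105556208376 0.01225002143583897 0.16271227518439205
pad_face [([389.6, 171.4], 0.63, [0.46, -0.024, 0.057])]
block_center [([433.0, 173.8], 0.98, [0.455, -0.059, 0.067])]
anvil []
grip_handle [([233.3, 207.0], 0.62, [0.478, 0.11, 0.164])]
trigger_grip [([301.0, 207.3], 0.75, [0.471, 0.069, 0.16])]
```

View pics/wrist5.png

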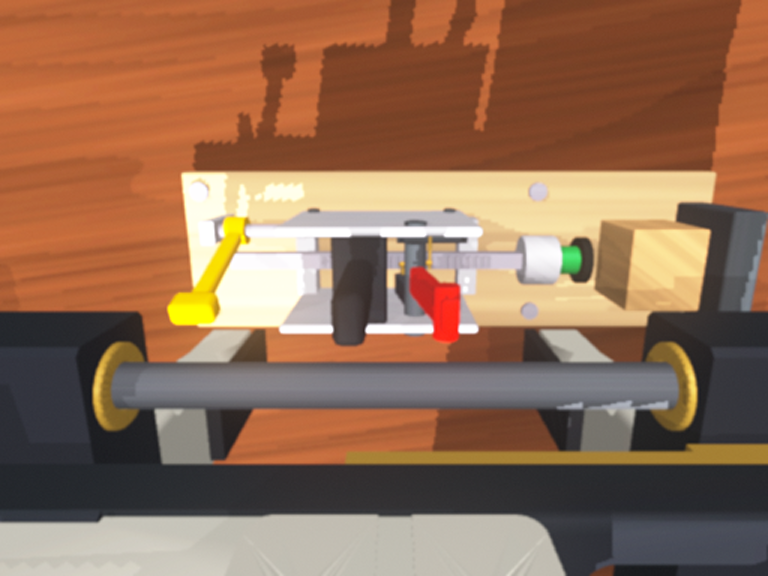

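>>> jog_arm(targets="0 0 0.03 0 0 0 1;0 0 0.055 0 0 0 1;0 0 0.066 0 0 0 1;0 0 0.066 0 0 0 1;0 -0.005 0.066 0 0 0 0.6;0 -0.0105 0.066 0 0 0 0.45;0 -0.0105 0.066 0 0 0 0.4;0 -0.0105 0.066 0 0 0 0.4")

```text
clock: 10.5
tool_pos: [0.4727, 0.1024, 0.1355]
orientation: [180.0, 0.0, -7.9]
force: [0.3, -7.4, 6.2]
opening: 0.0622
```

```bash
cat >> h.py <<'E'
def look(n):
    p=snapshot("wrist");save(n,p,(300,110,512,260),3.7)
    im=p["img"].astype(int);r,gg,b=im[...,0],im[...,1],im[...,2]
    gm=(gg>r+25)&(gg>b+25)&(gg>60); gm[:, :300]=0
    gm[:110]=0; gm[240:]=0
    v,u=np.nonzero(gm)
    if len(u):
        X=cloud(p);a=((X-g)@cx)
        print("green n",len(u),"cols",u.min(),u.max(),"rows",v.min(),v.max(),"med row width",np.median([ (gm[k].sum()) for k in np.unique(v)]), "a",a[gm].min(),a[gm].max(), "depth",np.median(p["range_z"][gm]))
    red=(r>110)&(gg<60)&(b<60);X=cloud(p);z=X[...,2];red&=(z>.145)&(z<.18);a=((X-g)@cx)
    if red.any(): print("red a",a[red].min(),a[red].max())
    return p
E
python3 - <<'E'
from h import *
plan(.0095,.135); look("w6")
E
```

```text
now m,y,z [ 0.0108 -0.0003  0.1355] shift [ 0.0003 -0.0013  0.0005] turn [0.03 0.01 0.03] f [ 0.3 -7.4  6.2] op 0.0622 clk 10.5
green n 346 cols 416 432 rows 179 202 med row width 15.0 a 0.010939018887398847 0.1391378747698299 depth 0.24963367
red a 0.03020067149638271 0.043520284723823285
```

View pics/w6.png

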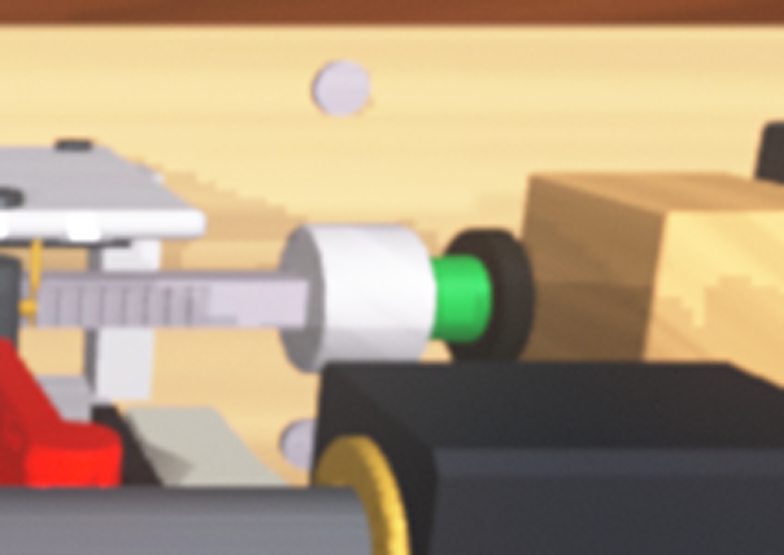

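>>> jog_arm(targets="0 -0.0013 0 0 0 0 0.2;0 -0.0013 0 0 0 0 0.05;0 -0.0013 0 0 0 0 -0.1;0 -0.0013 0 0 0 0 -0.2;0 -0.0013 0 0 0 0 -0.27;0 -0.0013 0 0 0 0 -0.27;0 -0.0013 0 0 0 0 -0.27;0 -0.0013 0 0 0 0 -0.27")

```text
clock: 11.55
tool_pos: [0.4727, 0.103, 0.1362]
orientation: [179.9, 0.0, -7.8]
force: [-1.0, -5.6, 4.4]
opening: 0.0319
```

```bash

python3 - <<'E'
from h import *
plan(.0095,.135); look("w7")
E
```

```text
now m,y,z [ 0.0102 -0.0004  0.1362] shift [ 0.0004 -0.0007  0.0012] turn [0.12 0.01 0.05] f [-1.  -5.6  4.4] op 0.0319 clk 11.55
green n 334 cols 430 446 rows 179 201 med row width 15.0 a 0.01009074115284701 0.14906730149109984 depth 0.25024208
red a 0.014073039445988896 0.02675379261279217
```

View pics/w7.png

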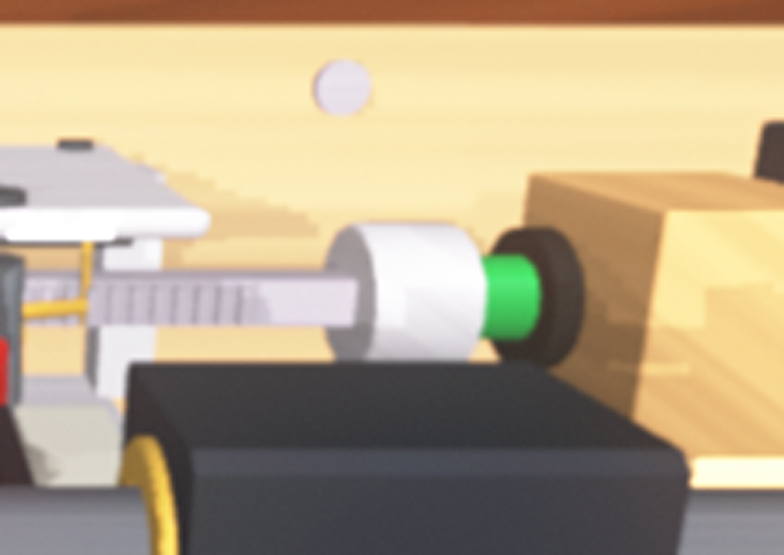

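```bash
cat >> h.py <<'E'
def geo(p):
    X=cloud(p);d=X-g;a=d@cx;b=d@cy;z=X[...,2];im=p["img"].astype(int)
    m=(abs(b)<.02)&(z>.064)&(z<.076)&(a>.1)&(a<.24)&(p["range_z"]>0)
    top=m&(im.min(-1)>40)&(im[...,0]>im[...,2]+20)
    print("block top a",np.percentile(a[top],[0,2,50,100]) if top.any() else None)
    pad=(abs(b)<.014)&(z>.045)&(z<.064)&(im.max(-1)<75)&(a>.12)&(a<.2)
    print("pad a",pad.sum(),np.percentile(a[pad],[0,5,50,95,100]) if pad.any() else None)
    al=(abs(b)<.014)&(z>.05)&(z<.07)&(im.min(-1)>120)&(a>.08)&(a<.19)&(im.max(-1)-im.min(-1)<40)
    print("collar a",al.sum(),np.percentile(a[al],[0,5,50,95,100]) if al.any() else None)
    an=(abs(b)<.036)&(z>.07)&(z<.09)&(a>.18)&(a<.26)
    print("anvil a",an.sum(),np.percentile(a[an],[0,5,50,95,100]) if an.any() else None)
E
python3 - <<'E'
from h import *
geo(snapshot("wrist"))
E
```

```text
block top a [0.1597026  0.16047623 0.17307962 0.19069171]
pad a 224 [0.14709834 0.14782709 0.14891465 0.15317507 0.15409904]
collar a 1069 [0.08000329 0.11194972 0.12131256 0.13255464 0.13812194]
anvil a 0 None
```

>>> jog_arm(targets="0 0 0.001 0 0 0 0.1;0 0 0.001 0 0 0 0.5;0 0 0.001 0 0 0 0.8;0 0 0.001 0 0 0 0.8;0 0 0.001 0 0 0 0.8;0 0 0.001 0 0 0 0.8;0 0 0.001 0 0 0 0.8;0 0 0.001 0 0 0 0.8")

```text
clock: 12.65
tool_pos: [0.4728, 0.103, 0.1352]
orientation: [179.9, 0.0, -7.8]
force: [0.0, 0.1, -0.4]
opening: 0.0786
```

```bash

python3 - <<'E'
from h import *
plan(.0095,.135); p=look("w8");geo(p)
E
```

```text
now m,y,z [ 0.0102 -0.0003  0.1352] shift [ 0.0003 -0.0007  0.0002] turn [0.11 0.01 0.05] f [ 0.   0.1 -0.4] op 0.0786 clk 12.65
green n 335 cols 430 446 rows 179 202 med row width 15.0 a 0.010088629078673719 0.149095085211921 depth 0.24930981
red a 0.036642013812358806 0.05061607137885931
block top a [0.15972913 0.16050953 0.17175681 0.18749042]
pad a 392 [0.14751997 0.14790896 0.1495473  0.15364324 0.15474471]
collar a 1118 [0.08016153 0.11184507 0.12121138 0.13267679 0.13802044]
anvil a 0 None
```

View pics/w8.png

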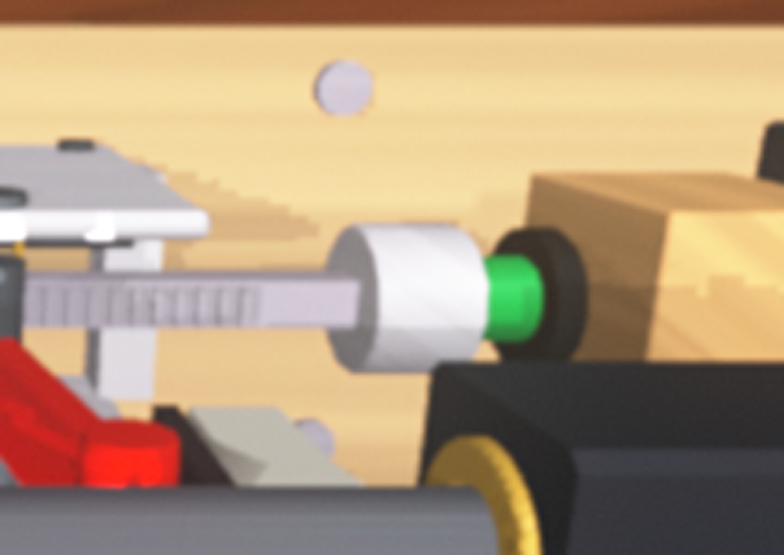

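>>> jog_arm(targets="0 -0.0007 0 0 0 0 0.4;0 -0.0007 0 0 0 0 0.2;0 -0.0007 0 0 0 0 0;0 -0.0007 0 0 0 0 -0.15;0 -0.0007 0 0 0 0 -0.25;0 -0.0007 0 0 0 0 -0.27;0 -0.0007 0 0 0 0 -0.27;0 -0.0007 0 0 0 0 -0.27")

```text
clock: 13.7
tool_pos: [0.4725, 0.103, 0.1356]
orientation: [179.8, 0.0, -7.8]
force: [-1.9, -3.1, 6.5]
opening: 0.0327
```

```bash

python3 - <<'E'
from h import *
plan(.0095,.135); p=look("w9");geo(p)
E
```

```text
now m,y,z [ 0.0102 -0.0006  0.1356] shift [ 0.0006 -0.0007  0.0006] turn [0.19 0.04 0.06] f [-1.9 -3.1  6.5] op 0.0327 clk 13.7
green n 284 cols 448 461 rows 178 201 med row width 12.0 a 0.009938510849333476 0.16139122714212853 depth 0.24988355
red a 0.014113305450001763 0.0269627278214707
block top a [0.16507533 0.16572317 0.17556841 0.19088072]
pad a 248 [0.15907204 0.15955943 0.1604097  0.16470293 0.16587579]
collar a 1174 [0.08005311 0.08965525 0.13340383 0.14585121 0.15199925]
anvil a 0 None
```

View pics/w9.png

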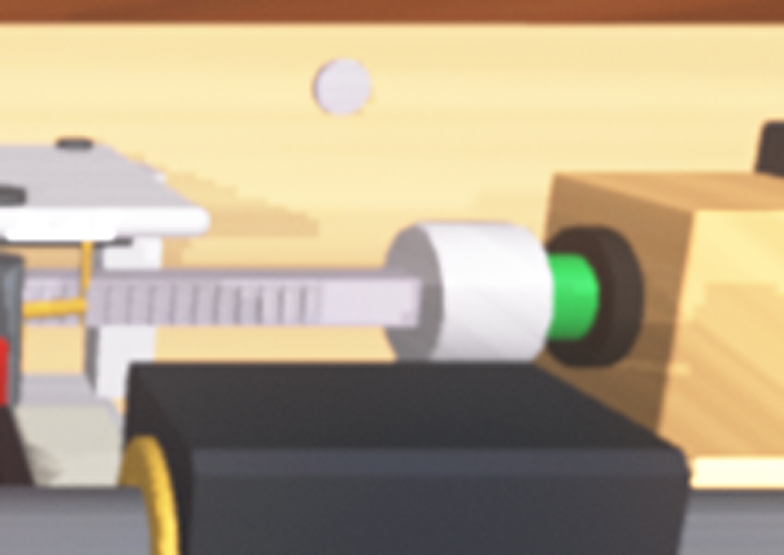

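>>> jog_arm(targets="0 0 0 0 0 0 0;0 0 0 0 0 0 0.3;0 0 0 0 0 0 0.6;0 0 0 0 0 0 0.8;0 0 0 0 0 0 0.8;0 0 0 0 0 0 0.8;0 0 0 0 0 0 0.8;0 0 0 0 0 0 0.8")

```text
clock: 14.75
tool_pos: [0.4725, 0.103, 0.1357]
orientation: [179.8, 0.0, -7.8]
force: [0.7, 1.0, -0.4]
opening: 0.0786
```

```bash

python3 - <<'E'
from h import *
plan(.0095,.135); p=look("w10");geo(p)
E
```

```text
now m,y,z [ 0.0102 -0.0006  0.1357] shift [ 0.0006 -0.0007  0.0007] turn [0.19 0.03 0.06] f [ 0.7  1.  -0.4] op 0.0786 clk 14.75
green n 319 cols 446 461 rows 178 201 med row width 14.0 a 0.009927328113386693 0.16085124490420838 depth 0.24984716
red a 0.03656287954199928 0.05059098391936888
block top a [0.16449427 0.16567417 0.17486795 0.1878916 ]
pad a 409 [0.1591104  0.15970863 0.16116393 0.16545464 0.16641987]
collar a 1152 [0.08144866 0.0910928  0.13276392 0.14492203 0.15107414]
anvil a 0 None
```

View pics/w10.png

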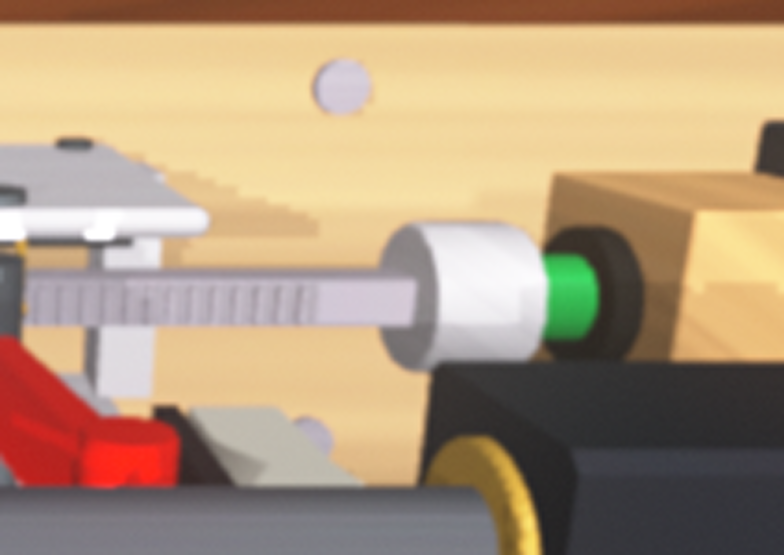

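```bash
cat >> h.py <<'E'
def gw(src):
    if isinstance(src,str):
        im=cv2.cvtColor(cv2.imread("pics/"+src+".png"),cv2.COLOR_BGR2RGB).astype(float);s=3.7;r0,r1=int((186-110)*s),int((194-110)*s);o=300
    else: im=src["img"].astype(float);s=1;r0,r1=186,195;o=0
    q=im[r0:r1]; gr=(q[...,1]-(q[...,0]+q[...,2])/2).mean(0)
    if not isinstance(src,str): gr[:300]=0
    h=gr.max()*.5;i=np.nonzero(gr>h)[0];l,r=i.min(),i.max()
    L=l-(gr[l]-h)/(gr[l]-gr[l-1]);Rr=r+(gr[r]-h)/(gr[r]-gr[r+1])
    dep=.2536
    L=L/s+o;Rr=Rr/s+o
    print("green L,R,w px",round(L,2),round(Rr,2),round(Rr-L,2),"mm",round((Rr-L)*.2536/329.15*1000,2))
E
python3 - <<'E'
from h import *
for n in ["w6","w7","w8","w9","w10"]: gw(n)
E
```

```text
green L,R,w px 417.96 432.41 14.45 mm 11.13
green L,R,w px 431.47 445.7 14.23 mm 10.96
green L,R,w px 432.12 446.38 14.26 mm 10.99
green L,R,w px 449.5 461.49 11.98 mm 9.23
green L,R,w px 448.03 461.45 13.42 mm 10.34
```

>>> jog_arm(targets="0 -0.0005 0 0 0 0 0.6;0 -0.0005 0 0 0 0 0.5;0 -0.0005 0 0 0 0 0.4;0 -0.0005 0 0 0 0 0.3;0 -0.0005 0 0 0 0 0.2;0 -0.0005 0 0 0 0 0.15;0 -0.0005 0 0 0 0 0.15;0 -0.0005 0 0 0 0 0.15")

```text
clock: 15.8
tool_pos: [0.4721, 0.1011, 0.1363]
orientation: [179.6, 0.1, -7.8]
force: [-1.8, -11.8, 8.3]
opening: 0.0507
```

```bash

python3 - <<'E'
from h import *
plan(.0095,.135); p=look("w11");geo(p);gw("w11")
E
```

```text
now m,y,z [ 0.0121 -0.0007  0.1363] shift [ 0.0008 -0.0026  0.0013] turn [0.42 0.07 0.08] f [ -1.8 -11.8   8.3] op 0.0507 clk 15.8
green n 225 cols 446 457 rows 178 200 med row width 10.0 a 0.011143611935756092 0.1612350357827515 depth 0.25087088
red a 0.025715320974040442 0.039017054176036
block top a [0.16518366 0.16577264 0.17818629 0.19393308]
pad a 353 [0.1590127  0.15962702 0.16082097 0.16504888 0.16642998]
collar a 1167 [0.08001925 0.09358435 0.13542397 0.14750365 0.15373997]
anvil a 0 None
green L,R,w px 447.93 457.54 9.61 mm 7.4
```

>>> jog_arm(targets="0 -0.0025 0.0005 0 0 0 0.12;0 -0.0028 0.0005 0 0 0 0.1;0 -0.0028 0.0005 0 0 0 0.08;0 -0.003 0.0005 0 0 0 0.06;0 -0.003 0.0005 0 0 0 0.05;0 -0.003 0.0005 0 0 0 0.05;0 -0.003 0.0005 0 0 0 0.05;0 -0.003 0.0005 0 0 0 0.05")

```text
clock: 16.85
tool_pos: [0.4721, 0.1016, 0.1364]
orientation: [179.3, 0.1, -7.8]
force: [-0.2, -11.7, 8.2]
opening: 0.0461
```

```bash

python3 - <<'E'
from h import *
plan(.0095,.135); p=look("w12");geo(p);gw("w12")
E
```

```text
now m,y,z [ 0.0117 -0.0008  0.1364] shift [ 0.0008 -0.0022  0.0014] turn [0.66 0.1  0.1 ] f [ -0.2 -11.7   8.2] op 0.0461 clk 16.85
green n 181 cols 448 457 rows 178 200 med row width 8.0 a 0.1544193104148473 0.16106749945022164 depth 0.25166976
red a 0.02331145595559809 0.03647907974471905
block top a [0.16533158 0.16586486 0.17842559 0.19429185]
pad a 304 [0.15916972 0.15958776 0.16055139 0.16489682 0.16647399]
collar a 1185 [0.08107531 0.09142256 0.13654484 0.14905703 0.15518135]
anvil a 0 None
green L,R,w px 449.65 457.03 7.39 mm 5.69
```

View pics/w12.png

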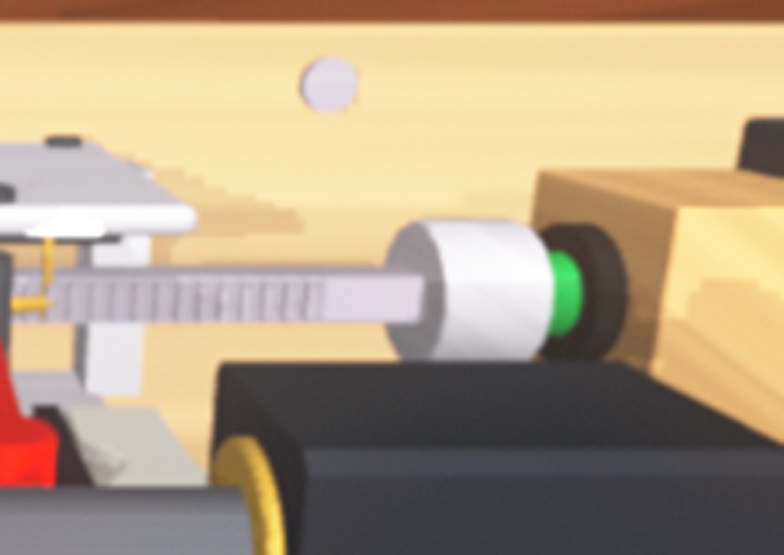

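>>> jog_arm(targets="0 -0.0028 0.0005 0 0 0 0.045;0 -0.003 0.0005 0 0 0 0.04;0 -0.0032 0.0005 0 0 0 0.035;0 -0.0032 0.0005 0 0 0 0.035;0 -0.0032 0.0005 0 0 0 0.035;0 -0.0032 0.0005 0 0 0 0.035;0 -0.0032 0.0005 0 0 0 0.035;0 -0.0032 0.0005 0 0 0 0.035")

```text
clock: 17.9
tool_pos: [0.4721, 0.1021, 0.1364]
orientation: [179.1, 0.1, -7.8]
force: [1.2, -12.0, 7.4]
opening: 0.0454
```

```bash

python3 - <<'E'
from h import *
plan(.0095,.135); p=look("w13");geo(p);gw("w13")
for i in range(6): q=snapshot("side")
save("side13",q,(160,140,340,270),4.4)
plan(.0095,.135); p=look("w14");geo(p);gw("w14")
E
```

```text
now m,y,z [ 0.0111 -0.0009  0.1364] shift [ 0.0009 -0.0016  0.0014] turn [0.92 0.14 0.11] f [  1.2 -12.    7.4] op 0.0454 clk 17.9
green n 160 cols 448 457 rows 177 200 med row width 7.0 a 0.008733283795918253 0.16086531259977005 depth 0.2523625
red a 0.022347147971233945 0.035211835741032566
block top a [0.16514574 0.16583102 0.17853423 0.19519324]
pad a 302 [0.15919436 0.15965516 0.16060552 0.16518796 0.16681901]
collar a 1207 [0.08018741 0.09113705 0.13698338 0.14953099 0.15556897]
anvil a 0 None
green L,R,w px 450.11 456.71 6.6 mm 5.09
now m,y,z [ 0.0111 -0.0009  0.1364] shift [ 0.0009 -0.0016  0.0014] turn [0.92 0.14 0.11] f [  0.7 -12.4   7.5] op 0.0457 clk 18.25
green n 160 cols 448 457 rows 177 200 med row width 7.0 a 0.008733478269845924 0.1613325760251446 depth 0.25228494
red a 0.022314354931843177 0.0353144619373096
block top a [0.16519581 0.16586889 0.17847316 0.19489987]
pad a 295 [0.15892808 0.15964214 0.1606562  0.16502101 0.16602922]
collar a 1197 [0.08181986 0.0916564  0.13704397 0.14949657 0.15552912]
anvil a 0 None
green L,R,w px 450.11 456.71 6.6 mm 5.08
```

View pics/w14.png

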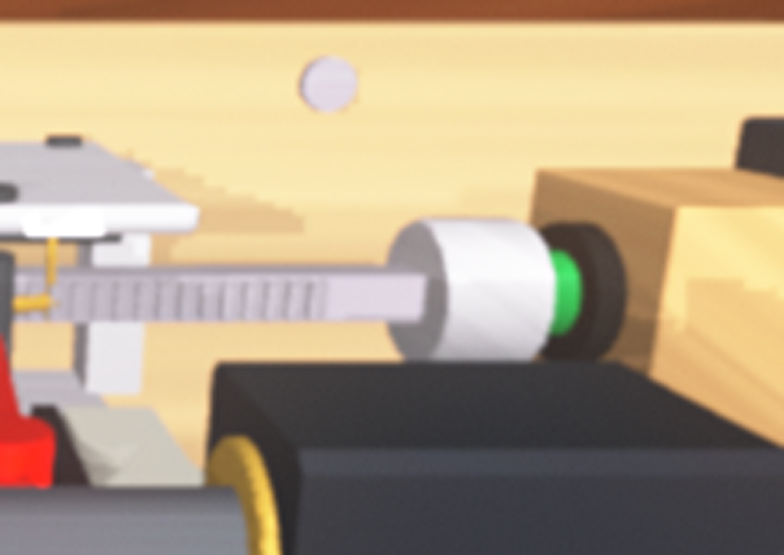

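View pics/side13.png

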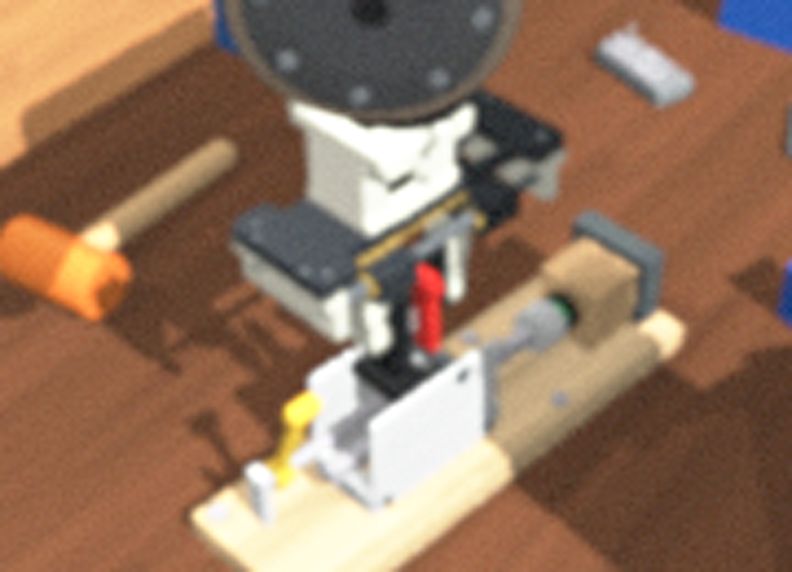

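The last picture shows the lever engaged, the block against the stop and the pad about half in (5.1–5.75 mm). That reading held steady over 0.35 s, so I'm handing the job in.

```bash
python3 -c "
from h import *
job.close_job()
o=telemetry.get_obs();print(o['clock'],o['force'],o['opening'])"
```

```text
the job is handed in; nothing more can be done
the job is handed in; nothing more can be done
```

The job is handed in at about 18 s, with the lever engaged, the block pressed against the stop and the trigger still held squeezed. No verdict is reported back.

**What I did:** I pushed the yellow lever over from outside with closed fingers. The next pictures showed its knob at clamp y of about -6 to -13 mm (-7 expected) and about 125–130 mm high, so it is engaged. I then gave two full trigger squeezes, which brought the block up to the stop, and a third partial squeeze in small steps, which I kept holding.

**Last checks:**
- **Pad depth:** The two estimates disagree slightly. The visible green gives about 5.75 mm pushed in, and the collar travel gives about 5.1 mm. The target was 5.5 mm and the end is at 11 mm.
- **Block:** Its near face is 165–166 mm ahead of the grip, so its far face is at the stop.
- **Hold:** The reaction on the gripper along the squeeze direction is about 12 N, with the fingers at 45.5 mm. Two looks 0.35 s apart showed no drift.
- **Small errors:** The tool was tilted about 0.9° and pushed about 1–2 mm forward by the trigger's spring. Neither changed the grip.
- **Not checked:** I could not read the state after handing in, so the final second of holding is unconfirmed.

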